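# Rake loose square bars into a tight row against the tray stop

## Task

Take the red-handled rake out of its holder and, with the rake only, comb the four loose square bars along the tray into one flat, parallel row up against the dark stop bar, then press the row together against the stop steadily with about 12 N for a second, never more than 18 N. Stand the rake back in its holder, upright and fully down, and let go, leaving the bars tight together; do not touch the bars with the gripper, do not press hard on the tray and do not disturb the tin, the gauge and the small box.

Things in the scene. Friction and masses are not known exactly. Their poses are not given: they have to be found in the camera images.
- rake: Loose rake, about 0.25 kg, standing in the holder. Red block handle 22 mm (x) by 40 mm (y), 42 to 92 mm above the tine tips; steel head 12 mm (x) by 96 mm (y), 28 to 42 mm above the tips; five tines 12 x 8 mm, 22 mm pitch, 30 mm long. Origin: at tine-tip level below the middle of the handle; z up along the handle. Same either way round.
- holder: Fixed grey trough for the rake: inside 22 mm (x) by 112 mm (y), inner floor 4 mm and walls 28 mm above the trolley top; base 70 x 150 mm. Origin: centre of the underside; y along the trough. The rake is home when it stands upright on the trough's floor.
- tray: Fixed green tray, outside 290 x 130 mm (x by y), inside 280 x 120 mm, floor 4 mm thick, walls 28 mm high. Origin: centre of the underside; x along the length, from the stop's end to the free end; y across. The bars lie between the stop and x = +90 mm, up to 0.4 rad askew; from there to the free end wall (inner face at +140 mm) is room for the rake to enter.
- stop_zone (a point): Point on the tray floor, x = -114 mm, y = 0 in the tray. The dark stop bar (10 mm thick, 118 mm long in y, 20 mm high, two orange knobs to 30 mm) is clamped rigidly across the tray here; its face to the bars looks to tray +x and stands up to 15 mm to either side of this point, differently each time: see it or feel for it. The finished row is 48 mm deep; sliding the bars takes under 3 N.
- bar_a: First of four identical loose bright aluminium square bars, 12 x 12 x 100 mm, 45 g, lying in the tray. Origin: the bar's centre; y runs along the bar's length, z up at the start.
- bar_b: Second of four identical loose bright aluminium square bars, 12 x 12 x 100 mm, 45 g, lying in the tray. Origin: the bar's centre; y runs along the bar's length, z up at the start.
- bar_c: Third of four identical loose bright aluminium square bars, 12 x 12 x 100 mm, 45 g, lying in the tray. Origin: the bar's centre; y runs along the bar's length, z up at the start.
- bar_d: Fourth of four identical loose bright aluminium square bars, 12 x 12 x 100 mm, 45 g, lying in the tray. Origin: the bar's centre; y runs along the bar's length, z up at the start.
- grease_tin: Bystander: red round grease tin, 72 mm across, 75 mm high, loose. Origin: centre of the underside.
- plug_gauge: Bystander: grey stepped plug gauge standing upright, 48 mm across, 98 mm high, loose. Origin: centre of the underside.
- seal_box: Bystander: small brown cardboard box, 61 x 76 x 42 mm, loose. Origin: centre of the underside.
Things that resemble listed ones, but are neither listed nor needed, are in the scene too. Leave any brown or yellow look-alike of the bar_d alone.

How it is judged:
By the outcome, as a careful person would: the job done as asked, in the order asked, and still so for the second after the job is handed in, with the robot touching nothing.
It also fails if it takes over 61 s, if anything falls off the work surface, if the arm or the gripper's body presses on something with over 40 N, if the wrist force passes 120 N, or if a joint passes its speed limit or range.

## Robot

A 6-joint arm with a two-finger parallel gripper is mounted at the origin on a cart in front of the work surface, level with it; the furniture and walls round the work are solid. World frame = base frame: x ahead of the robot, y to its left, z up, the work surface at z = 0. Lengths are in m, angles in rad, forces in N, time in s.
With the tool pointing down it reaches from about 0.375 to 0.975 m from the base axis. Payload 3.8 kg.
Tool frame: the origin (TCP) lies midway between the tips of the shut fingers; the grasp point (between the pads) lies 19 mm behind it; z points along the fingers, y is the line along which they close (so a half turn about z gives the same grasp; the last joint's range is limited). The gripper opens to 85 mm and grips with 20 to 120 N. Pads are 22 mm wide; open, the fingers measure 114 mm over their backs; the gripper's body (76 mm by 85 mm) begins 54 mm behind the grasp point. The pads swing forward as they close: fully open they stand 13 mm farther back than shut.
Start: joints at [-1.17, 0.264, 1.604, -0, 1.274, -0.037], TCP at [0.286, -0.611, 0.231] pointing down, gripper open.
Joint ranges: [-2.63, 2.63], [-0.94, 2.18], [0.31, 2.57], [-1.31, 4.45], [0, 2.66], [-2.55, 2.55]. Speed limits (rad/s): [2.57, 2.57, 3.14, 3.14, 3.14, 3.14].

## Interface

Orientations are given as a rotation vector (axis times angle).
In Python, from workcell import sensors, viewer, job gives the robot as it stands.
- The arm moves only by the shell command python3 -m inch 'ROWS' [FORCE]. ROWS is JSON, one flat list of numbers, 7 for each row, row after row: the shift along the tool's x, y, z in mm, then the turn, a rotation vector about the tool's x, y, z in degrees, then the finger opening in mm, from 0 to 85.4. A call has exactly 8 rows; each row shifts and turns the commanded pose from where the row before left it, along the tool's axes as they then stand; what a row does not reach is not made up. A row lasts 1/10 s, in which the tool goes at most 50 mm and 8.59 degrees, less where a joint would pass 70% of its speed; a pose out of reach is approached as far as the arm can. A call is refused whole if a number of a shift passes 50 or a number of a turn 8.59, either way. A call with a gripper value outside its range is refused whole. The fingers move at their own pace and stop on an object; FORCE is the grip in N (left out, the last holds). Time passes only in rows, so rows that do not move let the fingers close, or fill a call up. It gives the time, the measured TCP pose, the force, the opening and the grip force at its end, in the units of the state.
- sensors.read_state(): the state, without advancing time (a new reading comes with each control period).
- viewer.read_camera(name): name is "side" or "top" or "wrist"; returns the picture (480x640x3 uint8, red, green, blue); there is no depth.
- viewer.camera_params(name): a dict with "K" (3x3 intrinsics, pixels), "k1" (the pictures are not rectified: a ray, as slopes to the right and down, at radius r is drawn at 1 + k1 r^2 times it, then the intrinsics apply), "world_to_cam" (4x4, takes a point from world to camera coordinates). Camera axes: x right, y down, z forward; pixel columns grow to the right and rows downward; lengths in m; the calibration is good to about 2 mm. A picture is of the moment at which its call begins: read the wrist's pose just before it. camera_params takes no time and is no camera call; for the wrist camera it gives the pose at the moment of the call.
- job.finish_job(): hands the job in; it is judged then, once.
The state is a dict: "time": time; "q": joint angles; "joint_vel": joint speeds; "joint_torque": joint torques, N m; "tool_pos": TCP position; "tcp_rot": TCP orientation; "wrist_force": force on the tool from outside, world axes, zero at the start; "torque": the same for the moment, N m; "width": opening from 0.0 (shut) to 1.0 (fully open); "grip_force": force on a finger pad.
Only numpy, scipy, OpenCV 4.12 (cv2) and the standard library are available. Lean on these libraries where they do the work, as an engineer would, in place of code of your own. Each camera call takes 0.05 s, during which the arm holds its last target. There are 200 camera calls.

## Working session

There is one attempt and no reset: what is moved stays moved. The work goes in short steps, Python scripts to look and compute and a shell command to move; the robot and the scene stay as the last step left them, time stands still between calls to the robot, and variables do not carry over. Pictures are saved under pics/ and viewed, at most 10 in all, crops included, and the job is handed in when it is done.

```bash
ls; mkdir -p pics; cat > h.py <<'E'
import numpy as np, cv2
from workcell import sensors, viewer, job
from scipy.spatial.transform import Rotation as R
def snap(n,f=None):
    P=viewer.camera_params(n); I=viewer.read_camera(n)
    if f: cv2.imwrite('pics/'+f,I[:,:,::-1])
    return I,P
def ray(P,uv):
    K=np.array(P['K']);T=np.array(P['world_to_cam']);k=P['k1']
    uv=np.atleast_2d(np.array(uv,float)); d=np.c_[(uv[:,0]-K[0,2])/K[0,0],(uv[:,1]-K[1,2])/K[1,1]]
    s=d.copy()
    for _ in range(20): s=d/(1+k*(s**2).sum(1,keepdims=True))
    r=np.c_[s,np.ones(len(s))]@T[:3,:3]
    return -T[:3,:3].T@T[:3,3], r
def onz(P,uv,z):
    c,r=ray(P,uv); return c+r*((z-c[2])/r[:,2])[:,None]
def proj(P,X):
    K=np.array(P['K']);T=np.array(P['world_to_cam'])
    c=np.atleast_2d(X)@T[:3,:3].T+T[:3,3]; s=c[:,:2]/c[:,2:]
    s=s*(1+P['k1']*(s**2).sum(1,keepdims=True)); return s*[K[0,0],K[1,1]]+K[:2,2]
def st():
    s=sensors.read_state(); print({k:np.round(s[k],4).tolist() for k in('time','tool_pos','tcp_rot','wrist_force','torque','width','grip_force','q')}); return s
E
python3 - <<'E'
from h import *
st()
a,_=snap('top','t0.png');b,_=snap('side','s0.png')
E
```

```text
pics
{'time': 0.0, 'tool_pos': [0.2859, -0.6107, 0.23], 'tcp_rot': [-3.0645, -0.6818, 0.0007], 'wrist_force': [-0.5147, 0.2943, 0.6967], 'torque': [-0.0083, 0.0121, -0.0215], 'width': 1.0013, 'grip_force': 0.0, 'q': [-1.1699, 0.2647, 1.6054, -0.0, 1.2737, -0.0369]}
```

View pics/t0.png

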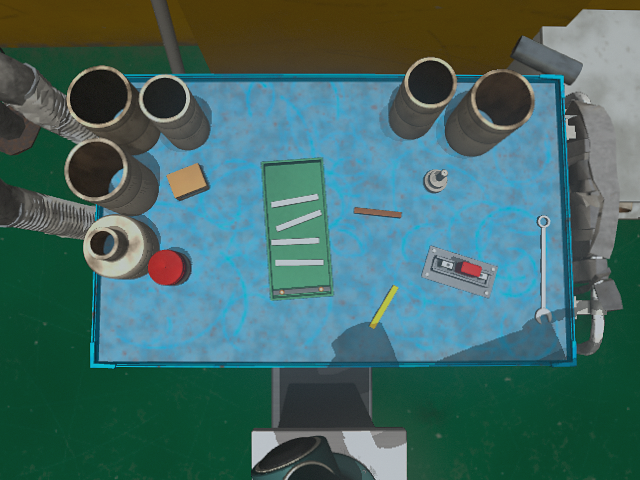

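View pics/s0.png

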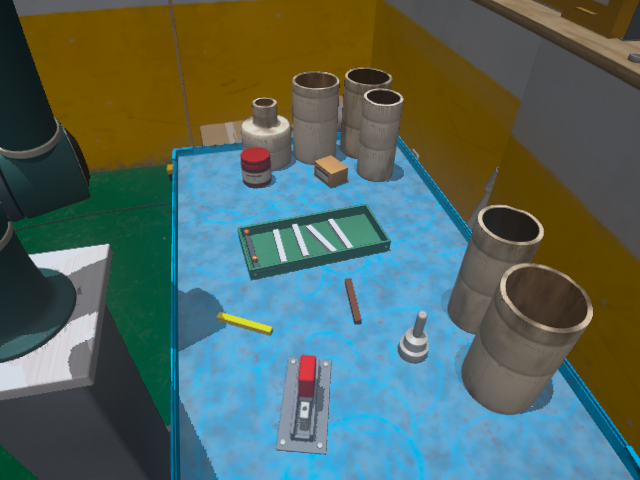

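Top view: the rake's red handle is at (470,268) in the grey holder at (458,270). The only other red thing is the grease tin, round, at (168,267), so I choose (470,268). The four bright bars are in the green tray (263–332, 160–298), with the stop at (302,291). The look-alikes to leave alone are the brown bar at (378,212) and the yellow one at (385,306).

```bash
python3 - <<'E'
from h import *
a,P=snap('top');hsv=cv2.cvtColor(a,cv2.COLOR_RGB2HSV)
def comps(m,lo,roi):
    M=np.zeros_like(m);x0,y0,x1,y1=roi;M[y0:y1,x0:x1]=m[y0:y1,x0:x1]
    c,_=cv2.findContours(M,cv2.RETR_EXTERNAL,cv2.CHAIN_APPROX_NONE);return [k for k in c if cv2.contourArea(k)>lo]
def rect(k,z):
    w=onz(P,k[:,0,:],z)[:,:2]; r=cv2.minAreaRect((w*1000).astype(np.float32)); b=cv2.boxPoints(r)
    print(np.round(r[0],1),np.round(r[1],1),round(r[2],1),np.round(b).tolist())
red=cv2.inRange(hsv,(0,150,90),(8,255,255))|cv2.inRange(hsv,(172,150,90),(180,255,255))
print('red top');[rect(k,.096) for k in comps(red,30,(400,220,520,310))]
gr=cv2.inRange(hsv,(60,60,30),(85,255,255))
print('tray');[rect(cv2.convexHull(k),.028) for k in comps(gr,2000,(240,140,350,310))]
br=cv2.inRange(hsv,(0,0,150),(180,40,255))
print('bars');[rect(k,.016) for k in comps(br,60,(255,150,340,282))]
dk=cv2.inRange(hsv,(0,0,20),(180,70,110))
print('stop');[rect(k,.024) for k in comps(dk,60,(262,275,335,300))]
gy=cv2.inRange(hsv,(0,0,60),(180,75,255))
print('holder');[rect(cv2.convexHull(k),.004) for k in comps(gy,300,(410,235,505,305))]
c=cv2.resize(a[235:305,415:505],None,fx=5,fy=5,interpolation=cv2.INTER_CUBIC)
d=cv2.resize(a[155:305,255:340],None,fx=4,fy=4,interpolation=cv2.INTER_CUBIC)
o=np.zeros((600,790,3),np.uint8);o[:350,:450]=c;o[:600,450:790]=d
cv2.imwrite('pics/c0.png',o[:,:,::-1])
E
```

```text
red top
[ 477.  -272.2] [37.3 19.8] 71.4 [[462.0, -287.0], [480.0, -293.0], [492.0, -258.0], [474.0, -251.0]]
tray
[565.2  67.6] [288.7 128.9] 4.3 [[416.0, 121.0], [426.0, -7.0], [714.0, 14.0], [704.0, 143.0]]
bars
[493.8  62.7] [99.6 10.4] 89.9 [[489.0, 13.0], [499.0, 13.0], [499.0, 112.0], [489.0, 112.0]]
[538.4  72.1] [11.3 98.3] 2.3 [[531.0, 121.0], [535.0, 23.0], [546.0, 23.0], [542.0, 121.0]]
[582.4  64.3] [ 11.5 100.1] 21.1 [[559.0, 109.0], [595.0, 16.0], [606.0, 20.0], [570.0, 113.0]]
[624.4  73.2] [11.2 99.4] 10.4 [[610.0, 121.0], [628.0, 23.0], [639.0, 25.0], [621.0, 123.0]]
stop
holder
[ 474.8 -273.9] [149.2  70. ] 72.4 [[419.0, -334.0], [486.0, -356.0], [531.0, -213.0], [464.0, -192.0]]
```

View pics/c0.png

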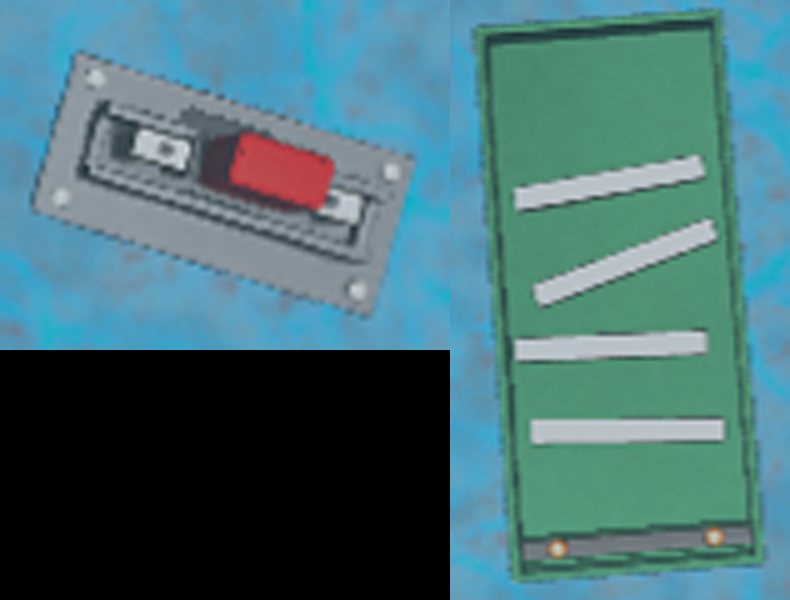

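The crop confirms it: a rectangular red handle above the steel head in the grey trough, and the stop with two orange knobs at the tray's near end. Next I compute the stop face and plan the approach.

```bash
cat >> h.py <<'E'
TR=np.array([565.2,67.6]); TY=np.radians(4.2); A=np.array([[np.cos(TY),-np.sin(TY)],[np.sin(TY),np.cos(TY)]])
def t2w(x,y): return TR+A@[x,y]
def w2t(p): return (np.atleast_2d(p)-TR)@A
def plan(goal,yaw,n,p0=None):
    """tool-frame rows from measured pose to goal (mm), tool pointing down, tool y at yaw deg"""
    s=sensors.read_state(); r=R.from_rotvec(s['tcp_rot']); p=np.array(s['tool_pos'])*1e3
    y=np.array([np.cos(np.radians(yaw)),np.sin(np.radians(yaw)),0]);z=np.array([0,0,-1.])
    G=R.from_matrix(np.c_[np.cross(y,z),y,z]); t=(r.inv()*G).as_rotvec()/n; d=(np.array(goal)-p)/n
    for i in range(n):
        v=np.round(r.inv().apply(p+d-p),1); print(v.tolist(),np.round(np.degrees(t),2).tolist()); r=r*R.from_rotvec(t); p=p+d
E
python3 - <<'E'
from h import *
a,P=snap('top')
# brightness profiles across the stop, sampled along tray x at z of stop top
for y in (-30,0,25):
    print(y,[(x,*a[tuple(np.round(proj(P,[*(t2w(x,y)/1000),.024])[0][::-1]).astype(int))]) for x in range(-136,-88,3)])
print(w2t(onz(P,[(432,190)],0)[:,:2]*1000), onz(P,[(432,190)],0))
print(w2t([[639,25],[606,20],[499,13],[489,112],[621,123]]).round())
plan([475.5,-273.5,150],-17.6,8)
E
```

```text
-30 [(-136, np.uint8(54), np.uint8(98), np.uint8(85)), (-133, np.uint8(110), np.uint8(124), np.uint8(126)), (-130, np.uint8(113), np.uint8(122), np.uint8(126)), (-127, np.uint8(107), np.uint8(116), np.uint8(122)), (-124, np.uint8(68), np.uint8(84), np.uint8(87)), (-121, np.uint8(82), np.uint8(149), np.uint8(120)), (-118, np.uint8(80), np.uint8(150), np.uint8(120)), (-115, np.uint8(83), np.uint8(153), np.uint8(122)), (-112, np.uint8(84), np.uint8(154), np.uint8(123)), (-109, np.uint8(82), np.uint8(152), np.uint8(120)), (-106, np.uint8(81), np.uint8(150), np.uint8(120)), (-103, np.uint8(83), np.uint8(152), np.uint8(121)), (-100, np.uint8(84), np.uint8(151), np.uint8(121)), (-97, np.uint8(82), np.uint8(149), np.uint8(119)), (-94, np.uint8(83), np.uint8(150), np.uint8(120)), (-91, np.uint8(81), np.uint8(149), np.uint8(120))]
0 [(-136, np.uint8(56), np.uint8(100), np.uint8(87)), (-133, np.uint8(116), np.uint8(126), np.uint8(130)), (-130, np.uint8(114), np.uint8(123), np.uint8(127)), (-127, np.uint8(111), np.uint8(120), np.uint8(126)), (-124, np.uint8(64), np.uint8(84), np.uint8(83)), (-12
[... 1167 characters left out ...]
nt8(152), np.uint8(121)), (-100, np.uint8(84), np.uint8(151), np.uint8(122)), (-97, np.uint8(80), np.uint8(149), np.uint8(120)), (-94, np.uint8(81), np.uint8(149), np.uint8(119)), (-91, np.uint8(81), np.uint8(150), np.uint8(121))]
[[  62.50173384 -293.76923118]] [[ 0.64904901 -0.22080279  0.        ]]
[[ 70. -48.]
 [ 37. -50.]
 [-70. -50.]
 [-73.  50.]
 [ 60.  51.]]
[39.3, -28.1, 10.1] [-0.01, -0.01, -5.91]
[42.0, -23.9, 10.1] [-0.01, -0.01, -5.91]
[44.3, -19.5, 10.1] [-0.01, -0.01, -5.91]
[46.0, -14.8, 10.1] [-0.01, -0.01, -5.91]
[47.3, -10.0, 10.1] [-0.01, -0.01, -5.91]
[48.1, -5.1, 10.1] [-0.01, -0.01, -5.91]
[48.4, -0.1, 10.1] [-0.01, -0.01, -5.91]
[48.1, 4.9, 10.1] [-0.01, -0.01, -5.91]
```

```bash
python3 -m inch '[39.3,-28.1,10,0,0,-5.91,85, 42,-23.9,10,0,0,-5.91,85, 44.3,-19.5,10,0,0,-5.91,85, 46,-14.8,10,0,0,-5.91,85, 47.3,-10,10,0,0,-5.91,85, 48.1,-5.1,10,0,0,-5.91,85, 48.4,0,10,0,0,-5.91,85, 48.1,4.9,10,0,0,-5.91,85]' 110
python3 - <<'E'
from h import *
st()
a,P=snap('wrist','w1.png')
hsv=cv2.cvtColor(a,cv2.COLOR_RGB2HSV)
red=cv2.inRange(hsv,(0,150,90),(8,255,255))|cv2.inRange(hsv,(172,150,90),(180,255,255))
k=max(cv2.findContours(red,cv2.RETR_EXTERNAL,cv2.CHAIN_APPROX_NONE)[0],key=cv2.contourArea)
print(cv2.boundingRect(k)); w=onz(P,k[:,0],.096)[:,:2]*1000
r=cv2.minAreaRect(w.astype(np.float32));print(r)
plan([475.5,-273.5,52],-17.6,4)
E
```

```text
time: 1.0
tool_pos: [0.4764, -0.2724, 0.151]
tcp_rot: [2.532, 1.86, 0.0]
wrist_force: [1.3, -0.5, 0.5]
width: 0.994
grip_force: 0.0
{'time': 1.0, 'tool_pos': [0.4764, -0.2724, 0.151], 'tcp_rot': [2.5316, 1.8596, 0.0003], 'wrist_force': [1.3381, -0.5441, 0.5369], 'torque': [-0.0166, 0.0566, 0.0062], 'width': 0.9942, 'grip_force': 0.0, 'q': [-0.5648, 0.0912, 1.9602, 0.0, 1.0898, -0.261]}
(304, 236, 33, 58)
((479.31329345703125, -271.35064697265625), (38.4092903137207, 20.159744262695312), 71.92298126220703)
[-2.3, -0.0, 24.2] [-0.03, -0.09, 0.15]
[-2.2, -0.0, 24.2] [-0.03, -0.09, 0.15]
[-2.2, -0.1, 24.2] [-0.03, -0.09, 0.15]
[-2.2, -0.1, 24.2] [-0.03, -0.09, 0.15]
```

View pics/w1.png

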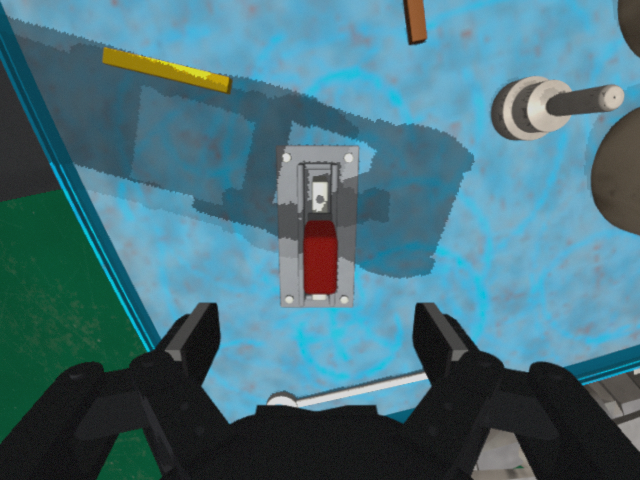

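Wrist view: the red handle (304–337, 220–294) is centred between the fingers, which close across its 22 mm side. I go down and grip.

```bash
python3 -m inch '[0,1,25,0,0,0,85, 0,0,25,0,0,0,85, 0,0,25,0,0,0,85, 0,0,16,0,0,0,85, 0,0,8,0,0,0,60, 0,0,0,0,0,0,20, 0,0,0,0,0,0,15, 0,0,0,0,0,0,15]' 110
python3 -c "
from h import *
st()"
```

```text
time: 1.85
tool_pos: [0.4777, -0.2752, 0.0536]
tcp_rot: [2.534, 1.853, 0.001]
wrist_force: [0.6, 1.0, 0.7]
width: 0.325
grip_force: 0.0
{'time': 1.85, 'tool_pos': [0.4777, -0.2752, 0.0536], 'tcp_rot': [2.5342, 1.8531, 0.0013], 'wrist_force': [0.6119, 0.989, 0.6752], 'torque': [0.0343, 0.0458, -0.0214], 'width': 0.3246, 'grip_force': 0.0, 'q': [-0.5679, 0.2085, 2.0294, -0.0, 0.9013, -0.2598]}
```

```bash
python3 -m inch '[0,0,0,0,0,0,10, 0,0,0,0,0,0,10, 0,0,0,0,0,0,10, 0,0,0,0,0,0,10, 0,0,-3,0,0,0,10, 0,0,-3,0,0,0,10, 0,0,-3,0,0,0,10, 0,0,-3,0,0,0,10]' 110
python3 -c "
from h import *
st()
plan([*t2w(110,0),200],4.2,8)"
```

```text
time: 2.65
tool_pos: [0.4763, -0.2742, 0.064]
tcp_rot: [-2.535, -1.854, 0.001]
wrist_force: [0.7, 0.5, -1.9]
width: 0.247
grip_force: 107.6
{'time': 2.65, 'tool_pos': [0.4763, -0.2742, 0.064], 'tcp_rot': [-2.5349, -1.8541, 0.0006], 'wrist_force': [0.6957, 0.4585, -1.934], 'torque': [-0.0022, 0.0005, -0.0491], 'width': 0.2467, 'grip_force': 107.5984, 'q': [-0.5676, 0.1936, 2.0243, 0.0, 0.9247, -0.2599]}
[49.2, 10.4, -17.0] [-0.01, -0.0, -2.73]
[48.6, 12.7, -17.0] [-0.01, -0.0, -2.73]
[48.0, 15.0, -17.0] [-0.01, -0.0, -2.73]
[47.2, 17.3, -17.0] [-0.01, -0.0, -2.73]
[46.3, 19.5, -17.0] [-0.01, -0.0, -2.73]
[45.4, 21.7, -17.0] [-0.01, -0.0, -2.73]
[44.3, 23.9, -17.0] [-0.01, -0.0, -2.73]
[43.1, 25.9, -17.0] [-0.01, -0.0, -2.73]
```

```bash
python3 -m inch '[0,0,-25,0,0,0,10, 0,0,-35,0,0,0,10, 0,0,-40,0,0,0,10, 0,0,-30,0,0,0,10, 0,0,-6,0,0,0,10, 0,0,0,0,0,0,10, 0,0,0,0,0,0,10, 0,0,0,0,0,0,10]' 110
python3 - <<'E'
from h import *
st()
snap('side','s2.png')
plan([*t2w(110,0),200],4.2,10)
E
```

```text
time: 3.45
tool_pos: [0.4752, -0.2735, 0.1974]
tcp_rot: [-2.532, -1.852, 0.003]
wrist_force: [0.1, 0.0, -1.1]
width: 0.249
grip_force: 107.8
{'time': 3.45, 'tool_pos': [0.4752, -0.2735, 0.1974], 'tcp_rot': [-2.5321, -1.8519, 0.0028], 'wrist_force': [0.1094, 0.01, -1.1273], 'torque': [0.0163, 0.0032, -0.0295], 'width': 0.2487, 'grip_force': 107.8311, 'q': [-0.5677, 0.0526, 1.9109, 0.0, 1.183, -0.2599]}
[39.3, 8.4, -0.2] [-0.02, -0.01, -2.18]
[39.0, 9.9, -0.2] [-0.02, -0.01, -2.18]
[38.6, 11.4, -0.2] [-0.02, -0.01, -2.18]
[38.1, 12.9, -0.2] [-0.02, -0.01, -2.18]
[37.6, 14.3, -0.2] [-0.02, -0.01, -2.18]
[37.0, 15.7, -0.2] [-0.02, -0.01, -2.18]
[36.4, 17.1, -0.2] [-0.02, -0.01, -2.18]
[35.7, 18.5, -0.2] [-0.02, -0.01, -2.18]
[35.0, 19.8, -0.2] [-0.02, -0.01, -2.18]
[34.2, 21.2, -0.2] [-0.02, -0.01, -2.18]
```

View pics/s2.png

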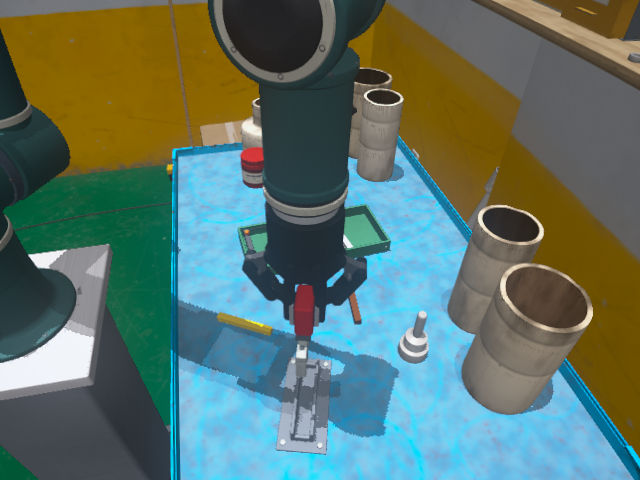

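Side view: the rake is out and upright in the gripper at (303,330), and the holder is empty. I carry it to the free end of the tray.

```bash
python3 -m inch '[39.3,8.4,0,0,0,-2.18,10, 39,9.9,0,0,0,-2.18,10, 38.6,11.4,0,0,0,-2.18,10, 38.1,12.9,0,0,0,-2.18,10, 37.6,14.3,0,0,0,-2.18,10, 37,15.7,0,0,0,-2.18,10, 36.4,17.1,0,0,0,-2.18,10, 35.7,18.5,0,0,0,-2.18,10]' 110 | head -3
python3 -m inch '[35,19.8,0,0,0,-2.18,10, 32,21.2,0,0,0,-2.18,10, 0,0,25,0,0,0,10, 0,0,25,0,0,0,10, 0,0,25,0,0,0,10, 0,0,25,0,0,0,10, 0,0,5,0,0,0,10, 0,0,0,0,0,0,10]' 110 | head -3
python3 - <<'E'
from h import *
s=st(); print(w2t(np.array(s['tool_pos'][:2])*1000))
a,P=snap('wrist');b,Q=snap('side')
o=np.zeros((480,800,3),np.uint8);o[:,:400]=a[:,120:520];o[:400,400:]=cv2.resize(b[150:300,210:410],(400,300)) if 0 else cv2.resize(b[140:340,210:410],(400,400))
cv2.imwrite('pics/w3.png',o[:,:,::-1])
E
```

```text
time: 4.3
tool_pos: [0.6361, 0.0065, 0.1983]
tcp_rot: [-2.222, -2.218, 0.003]
time: 5.1
tool_pos: [0.6744, 0.0724, 0.0925]
tcp_rot: [-2.137, -2.298, 0.006]
{'time': 5.1, 'tool_pos': [0.6744, 0.0724, 0.0925], 'tcp_rot': [-2.1369, -2.298, 0.006], 'wrist_force': [0.2209, 0.398, -1.5471], 'torque': [-0.0002, -0.0212, -0.0112], 'width': 0.2444, 'grip_force': 108.1269, 'q': [0.0702, 0.383, 1.7159, 0.0, 1.0479, -0.0025]}
[[109.30168385  -3.22738006]]
```

View pics/w3.png

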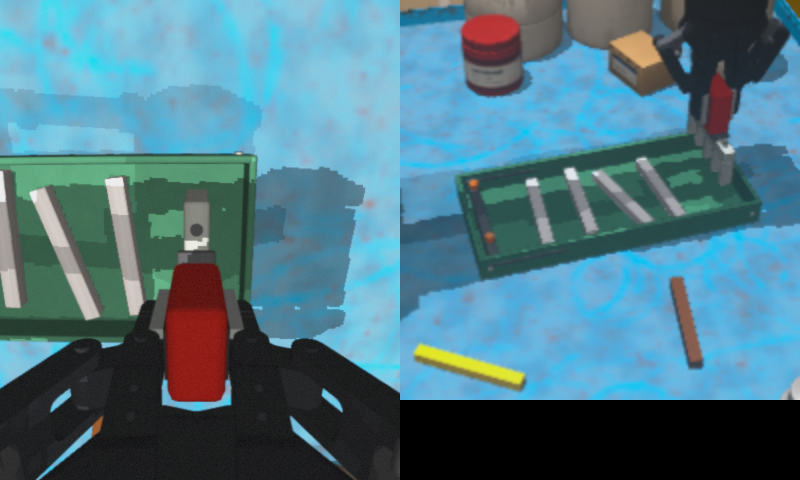

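The right crop shows the rake at the tray's free end, to the right of all four bars, and the left crop shows it parallel to the tray's end wall. I lower it while watching the force.

```bash
python3 -c "
from h import *
P=viewer.camera_params('wrist');print(w2t(onz(P,[(306,190),(328,190)],.0865)[:,:2]*1000))"
python3 -m inch '[0,0,12,0,0,0,10, 0,0,12,0,0,0,10, 0,0,8,0,0,0,10, 0,0,4,0,0,0,10, 0,0,0,0,0,0,10, 0,0,0,0,0,0,10, 0,0,0,0,0,0,10, 0,0,0,0,0,0,10]' 110
python3 - <<'E'
from h import *
for i in range(4):
    snap('top'); s=sensors.read_state(); print(np.round(s['tool_pos'],4),np.round(s['wrist_force'],2),s['time'])
E
```

```text
[[108.07435678  52.18577611]
 [118.02515868  52.16742338]]
time: 6.0
tool_pos: [0.6769, 0.0726, 0.0599]
tcp_rot: [2.139, 2.3, 0.001]
wrist_force: [-0.1, 0.3, -3.0]
width: 0.238
grip_force: 108.1
[0.6768 0.0725 0.0599] [-0.64  0.22 -2.6 ] 6.05
[0.6767 0.0726 0.0598] [ 0.06 -1.31 -2.02] 6.1
[0.6766 0.0725 0.0597] [-0.56  0.15 -2.27] 6.15
[0.6765 0.0725 0.0596] [ 0.61  0.28 -1.81] 6.2
```

```bash

python3 -m inch '[-3,0,1,0,0,0,10, 0,0,1,0,0,0,10, 0,0,1,0,0,0,10, 0,0,1,0,0,0,10, 0,0,0.5,0,0,0,10, 0,0,0,0,0,0,10, 0,0,0,0,0,0,10, 0,0,0,0,0,0,10]' 110
python3 - <<'E'
from h import *
for i in range(3):
    b,P=snap('side'); s=sensors.read_state(); print(np.round(s['tool_pos'],4),np.round(s['wrist_force'],2),s['time'])
E
```

```text
time: 7.0
tool_pos: [0.6766, 0.0696, 0.0548]
tcp_rot: [2.139, 2.301, -0.0]
wrist_force: [0.4, 0.7, -2.3]
width: 0.247
grip_force: 108.1
[0.6766 0.0696 0.0549] [ 0.26 -0.39 -1.91] 7.05
[0.6766 0.0696 0.0549] [ 0.3   0.08 -2.48] 7.1
[0.6766 0.0696 0.0548] [-0.34 -0.73 -2.95] 7.15
```

```bash

python3 -m inch '[0,-6,0,0,0,0,10, 0,-7,0,0,0,0,10, 0,-7,0,0,0,0,10, 0,-7,0,0,0,0,10, 0,-7,0,0,0,0,10, 0,-7,0,0,0,0,10, 0,-7,0,0,0,0,10, 0,-7,0,0,0,0,10]' 110
python3 -m inch '[0,-6,0,0,0,0,10, 0,-6,0,0,0,0,10, 0,-6,0,0,0,0,10, 0,-6,0,0,0,0,10, 0,-6,0,0,0,0,10, 0,-6,0,0,0,0,10, 0,-4,0,0,0,0,10, 0,0,0,0,0,0,10]' 110
python3 - <<'E'
from h import *
b,P=snap('side');a,Q=snap('wrist')
s=st();print(w2t(np.array(s['tool_pos'][:2])*1000))
o=np.zeros((480,800,3),np.uint8);o[:,:400]=a[:,120:520];o[:400,400:]=cv2.resize(b[140:340,210:410],(400,400))
cv2.imwrite('pics/w4.png',o[:,:,::-1])
E
```

```text
time: 7.95
tool_pos: [0.6212, 0.0655, 0.0549]
tcp_rot: [2.139, 2.301, 0.0]
wrist_force: [0.3, 0.7, -1.9]
width: 0.247
grip_force: 108.1
time: 8.75
tool_pos: [0.5809, 0.0626, 0.0546]
tcp_rot: [-2.139, -2.3, 0.001]
wrist_force: [0.4, -0.1, -2.0]
width: 0.241
grip_force: 108.2
{'time': 8.85, 'tool_pos': [0.5816, 0.0626, 0.0547], 'tcp_rot': [-2.1391, -2.3006, 0.0003], 'wrist_force': [0.8424, -0.1355, -2.0922], 'torque': [-0.0169, -0.0138, -0.0203], 'width': 0.2414, 'grip_force': 108.1557, 'q': [0.0647, 0.2655, 1.9544, -0.0, 0.9219, -0.008]}
[[16.01227284 -6.176141  ]]
```

View pics/w4.png

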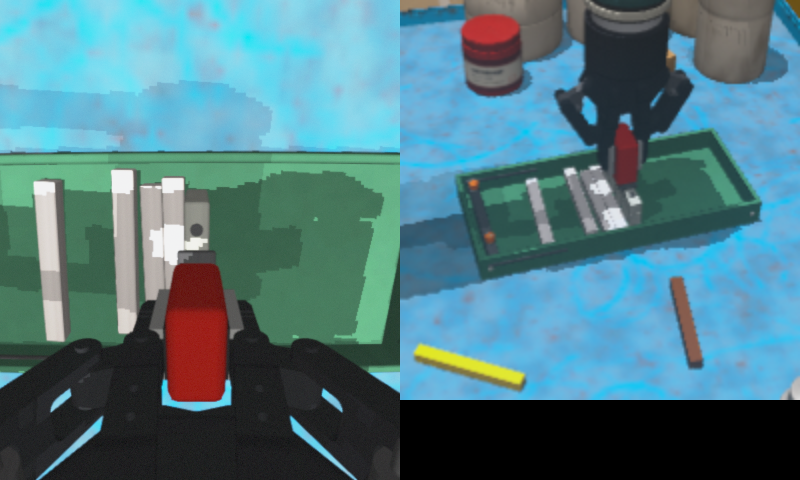

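The bars are combing up flat: two are against the rake at wrist crop x 150–175, and two more lie ahead at 125 and 48. I continue.

```bash

python3 -m inch '[0,-5,0,0,0,0,10, 0,-6,0,0,0,0,10, 0,-6,0,0,0,0,10, 0,-6,0,0,0,0,10, 0,-6,0,0,0,0,10, 0,-6,0,0,0,0,10, 0,-6,0,0,0,0,10, 0,-5,0,0,0,0,10]' 110 
python3 -m inch '[0,-5,0,0,0,0,10, 0,-5,0,0,0,0,10, 0,-4,0,0,0,0,10, 0,-3,0,0,0,0,10, 0,-3,0,0,0,0,10, 0,-2,0,0,0,0,10, 0,-2,0,0,0,0,10, 0,-1,0,0,0,0,10]' 110
python3 - <<'E'
from h import *
s=st();print(w2t(np.array(s['tool_pos'][:2])*1000))
E
```

```text
time: 9.65
tool_pos: [0.5355, 0.0593, 0.0549]
tcp_rot: [2.139, 2.301, 0.0]
wrist_force: [1.0, 0.1, -1.1]
width: 0.244
grip_force: 108.0
time: 10.45
tool_pos: [0.5108, 0.0575, 0.0547]
tcp_rot: [-2.139, -2.301, 0.0]
wrist_force: [1.7, -0.8, -1.0]
width: 0.245
grip_force: 108.0
{'time': 10.45, 'tool_pos': [0.5108, 0.0575, 0.0547], 'tcp_rot': [-2.1391, -2.3006, 0.0003], 'wrist_force': [1.7142, -0.798, -1.0387], 'torque': [0.0194, -0.2603, 0.0131], 'width': 0.2454, 'grip_force': 108.0201, 'q': [0.0636, 0.1436, 2.1049, 0.0, 0.8933, -0.0091]}
[[-55.02882984  -6.11391443]]
```

```bash

python3 -m inch '[0,-2,0,0,0,0,10, 0,-2,0,0,0,0,10, 0,-2,0,0,0,0,10, 0,-2,0,0,0,0,10, 0,-1,0,0,0,0,10, 0,-1,0,0,0,0,10, 0,-1,0,0,0,0,10, 0,0,0,0,0,0,10]' 110
python3 - <<'E'
from h import *
s=st();print(w2t(np.array(s['tool_pos'][:2])*1000))
E
```

```text
time: 11.25
tool_pos: [0.4997, 0.0567, 0.0547]
tcp_rot: [-2.139, -2.3, 0.001]
wrist_force: [0.5, -0.5, -1.5]
width: 0.246
grip_force: 107.9
{'time': 11.25, 'tool_pos': [0.4997, 0.0567, 0.0547], 'tcp_rot': [-2.139, -2.3004, 0.0006], 'wrist_force': [0.454, -0.5427, -1.4863], 'torque': [-0.0641, -0.1357, 0.0297], 'width': 0.2457, 'grip_force': 107.943, 'q': [0.0634, 0.1241, 2.1275, 0.0, 0.8905, -0.0093]}
[[-66.13057377  -6.09348206]]
```

Before contact I look once more to check that the row is flat and square.

```bash

python3 -m inch '[0,-0.5,0,0,0,0,10, 0,-0.5,0,0,0,0,10, 0,-0.5,0,0,0,0,10, 0,-0.3,0,0,0,0,10, 0,-0.3,0,0,0,0,10, 0,-0.3,0,0,0,0,10, 0,-0.3,0,0,0,0,10, 0,0,0,0,0,0,10]' 110
python3 - <<'E'
from h import *
b,P=snap('side');a,Q=snap('wrist')
s=st();print(w2t(np.array(s['tool_pos'][:2])*1000))
o=np.zeros((480,800,3),np.uint8);o[:,:400]=a[:,60:460];o[:400,400:]=cv2.resize(b[160:300,230:370],(400,400))
cv2.imwrite('pics/w5.png',o[:,:,::-1])
E
```

```text
time: 12.05
tool_pos: [0.4972, 0.0565, 0.0547]
tcp_rot: [-2.139, -2.3, 0.0]
wrist_force: [0.7, 0.1, -2.0]
width: 0.243
grip_force: 108.0
{'time': 12.15, 'tool_pos': [0.4972, 0.0565, 0.0547], 'tcp_rot': [-2.1391, -2.3006, 0.0003], 'wrist_force': [-0.1292, 0.4229, -2.23], 'torque': [-0.0133, -0.112, -0.0369], 'width': 0.241, 'grip_force': 107.9406, 'q': [0.0633, 0.1194, 2.1327, -0.0, 0.8897, -0.0094]}
[[-68.61767701  -6.10767086]]
```

View pics/w5.png

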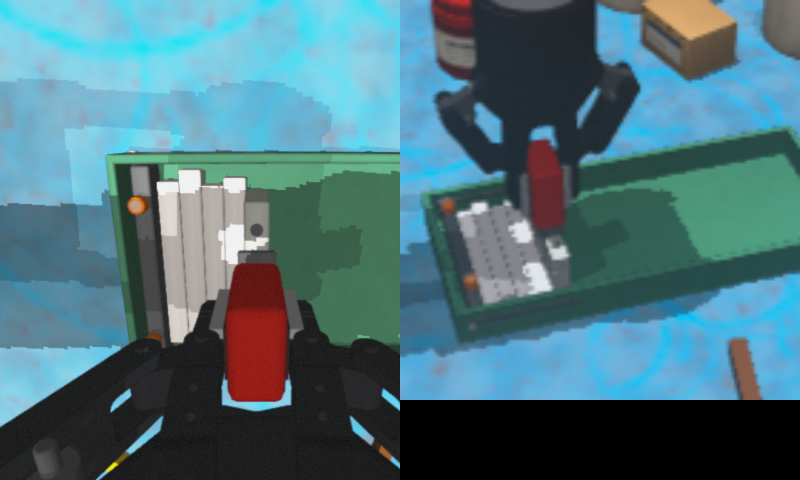

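The row is flat and parallel, just short of the stop (crop gap near x 157). I creep on.

```bash

python3 -m inch '[0,-0.4,0,0,0,0,10, 0,-0.4,0,0,0,0,10, 0,-0.3,0,0,0,0,10, 0,-0.3,0,0,0,0,10, 0,-0.3,0,0,0,0,10, 0,-0.3,0,0,0,0,10, 0,0,0,0,0,0,10, 0,0,0,0,0,0,10]' 110
python3 - <<'E'
from h import *
s=st();print(w2t(np.array(s['tool_pos'][:2])*1000))
E
```

```text
time: 12.95
tool_pos: [0.4962, 0.0564, 0.0551]
tcp_rot: [2.138, 2.3, 0.002]
wrist_force: [3.9, 0.0, -2.8]
width: 0.244
grip_force: 107.8
{'time': 12.95, 'tool_pos': [0.4962, 0.0564, 0.0551], 'tcp_rot': [2.1384, 2.2999, 0.0022], 'wrist_force': [3.857, 0.0158, -2.8213], 'torque': [0.1829, -0.9051, 0.0596], 'width': 0.2443, 'grip_force': 107.8227, 'q': [0.0633, 0.1158, 2.136, 0.0001, 0.888, -0.0095]}
[[-69.61212404  -6.07085647]]
```

```bash

python3 -m inch '[0,-0.3,0,0,0,0,10, 0,-0.3,0,0,0,0,10, 0,-0.2,0,0,0,0,10, 0,0,0,0,0,0,10, 0,0,0,0,0,0,10, 0,0,0,0,0,0,10, 0,0,0,0,0,0,10, 0,0,0,0,0,0,10]' 110
python3 - <<'E'
from h import *
f=[]
for i in range(3):
    s=sensors.read_state();f.append([*s['wrist_force'],*s['torque']]);viewer.read_camera('top')
print(np.round(f,2));print(np.round(s['tool_pos'],4))
E
```

```text
time: 13.75
tool_pos: [0.4961, 0.0564, 0.0554]
tcp_rot: [2.138, 2.299, 0.004]
wrist_force: [5.7, 1.8, -4.1]
width: 0.251
grip_force: 107.8
[[ 5.74  1.81 -4.09  0.2  -1.28  0.09]
 [ 5.17  1.01 -3.59  0.2  -1.24  0.1 ]
 [ 5.75  0.45 -3.26  0.23 -1.29  0.07]]
[0.4961 0.0564 0.0554]
```

```bash

python3 -m inch '[0,-0.4,0,0,0,0,10, 0,-0.4,0,0,0,0,10, 0,-0.4,0,0,0,0,10, 0,-0.4,0,0,0,0,10, 0,-0.3,0,0,0,0,10, 0,-0.3,0,0,0,0,10, 0,0,0,0,0,0,10, 0,0,0,0,0,0,10]' 110
python3 - <<'E'
from h import *
f=[]
for i in range(3):
    s=sensors.read_state();f.append([*s['wrist_force'],*s['torque']]);viewer.read_camera('top')
print(np.round(f,2));print(np.round(s['tool_pos'],4))
E
```

```text
time: 14.7
tool_pos: [0.4958, 0.0564, 0.0562]
tcp_rot: [2.136, 2.297, 0.009]
wrist_force: [7.9, 2.0, -4.0]
width: 0.244
grip_force: 107.8
[[ 7.9   2.01 -4.03  0.25 -1.86  0.06]
 [ 8.36  0.93 -4.34  0.25 -1.89  0.06]
 [ 7.6   1.34 -4.29  0.27 -1.9   0.1 ]]
[0.4958 0.0564 0.0562]
```

```bash

python3 -m inch '[0,-0.6,0,0,0,0,10, 0,-0.6,0,0,0,0,10, 0,-0.6,0,0,0,0,10, 0,-0.6,0,0,0,0,10, 0,-0.6,0,0,0,0,10, 0,-0.2,0,0,0,0,10, 0,0,0,0,0,0,10, 0,0,0,0,0,0,10]' 110
python3 - <<'E'
from h import *
f=[]
for i in range(3):
    s=sensors.read_state();f.append([*s['wrist_force'],*s['torque']]);viewer.read_camera('top')
print(np.round(f,2));print(np.round(s['tool_pos'],4))
E
```

```text
time: 15.65
tool_pos: [0.4956, 0.0564, 0.0574]
tcp_rot: [2.133, 2.294, 0.016]
wrist_force: [13.9, 2.4, -4.0]
width: 0.247
grip_force: 107.8
[[13.94  2.41 -4.    0.33 -2.75  0.06]
 [12.47  1.62 -4.04  0.35 -2.77  0.07]
 [12.09  1.59 -3.9   0.41 -2.72  0.  ]]
[0.4956 0.0564 0.0574]
```

```bash

for i in 1 2; do python3 -m inch '[0,0,0,0,0,0,10, 0,0,0,0,0,0,10, 0,0,0,0,0,0,10, 0,0,0,0,0,0,10, 0,0,0,0,0,0,10, 0,0,0,0,0,0,10, 0,0,0,0,0,0,10, 0,0,0,0,0,0,10]' 110 | grep -E "time|force|pos"; done
python3 -c "
from h import *
st()"
```

```text
time: 16.6
tool_pos: [0.4955, 0.0564, 0.0574]
wrist_force: [12.2, 1.8, -4.9]
grip_force: 107.8
time: 17.4
tool_pos: [0.4956, 0.0564, 0.0574]
wrist_force: [12.6, 1.9, -4.6]
grip_force: 107.8
{'time': 17.4, 'tool_pos': [0.4956, 0.0564, 0.0574], 'tcp_rot': [2.1333, 2.2938, 0.0155], 'wrist_force': [12.5704, 1.9281, -4.5937], 'torque': [0.3291, -2.7728, 0.0862], 'width': 0.2428, 'grip_force': 107.8393, 'q': [0.0631, 0.104, 2.1442, 0.0003, 0.8799, -0.0095]}
```

Pressed steadily at about 12 N for over a second. I unload slowly, back off, then lift.

```bash

python3 -m inch '[0,1,0,0,0,0,10, 0,1,0,0,0,0,10, 0,1,0,0,0,0,10, 0,1,0,0,0,0,10, 0,1,0,0,0,0,10, 0,1,0,0,0,0,10, 0,2,0,0,0,0,10, 0,2,0,0,0,0,10]' 110
python3 -m inch '[0,4,0,0,0,0,10, 0,6,0,0,0,0,10, 0,8,0,0,0,0,10, 0,8,0,0,0,0,10, 0,5,0,0,0,0,10, 0,0,0,0,0,0,10, 0,0,-10,0,0,0,10, 0,0,-20,0,0,0,10]' 110
python3 - <<'E'
from h import *
b,P=snap('side');a,Q=snap('wrist')
s=st();print(w2t(np.array(s['tool_pos'][:2])*1000))
o=np.zeros((480,800,3),np.uint8);o[:,:400]=a[:,60:460];o[:400,400:]=cv2.resize(b[160:300,230:370],(400,400))
cv2.imwrite('pics/w6.png',o[:,:,::-1])
plan([476.3,-274.2,200],-17.6,10)
E
```

```text
time: 18.2
tool_pos: [0.4974, 0.0565, 0.0541]
tcp_rot: [-2.137, -2.299, 0.005]
wrist_force: [-0.1, -0.2, -2.3]
width: 0.243
grip_force: 108.8
time: 19.0
tool_pos: [0.5278, 0.0587, 0.0836]
tcp_rot: [-2.137, -2.298, 0.006]
wrist_force: [-0.7, 0.3, -1.7]
width: 0.242
grip_force: 108.7
{'time': 19.1, 'tool_pos': [0.5323, 0.059, 0.0879], 'tcp_rot': [2.1366, 2.298, 0.0062], 'wrist_force': [-0.3839, 0.4312, -1.5942], 'torque': [-0.0002, -0.0427, -0.0769], 'width': 0.2454, 'grip_force': 109.0702, 'q': [0.064, 0.1342, 2.0426, 0.0, 0.9594, -0.0088]}
[[-33.42616878  -6.12684931]]
[-32.8, -7.9, -11.3] [0.03, -0.01, 2.18]
[-33.1, -6.7, -11.2] [0.03, -0.01, 2.18]
[-33.3, -5.4, -11.2] [0.03, -0.01, 2.18]
[-33.5, -4.2, -11.2] [0.03, -0.01, 2.18]
[-33.7, -2.9, -11.2] [0.03, -0.01, 2.18]
[-33.7, -1.6, -11.2] [0.03, -0.01, 2.18]
[-33.8, -0.4, -11.2] [0.03, -0.01, 2.18]
[-33.8, 0.9, -11.2] [0.03, -0.01, 2.18]
[-33.7, 2.2, -11.2] [0.03, -0.01, 2.18]
[-33.6, 3.5, -11.2] [0.03, -0.01, 2.18]
```

View pics/w6.png

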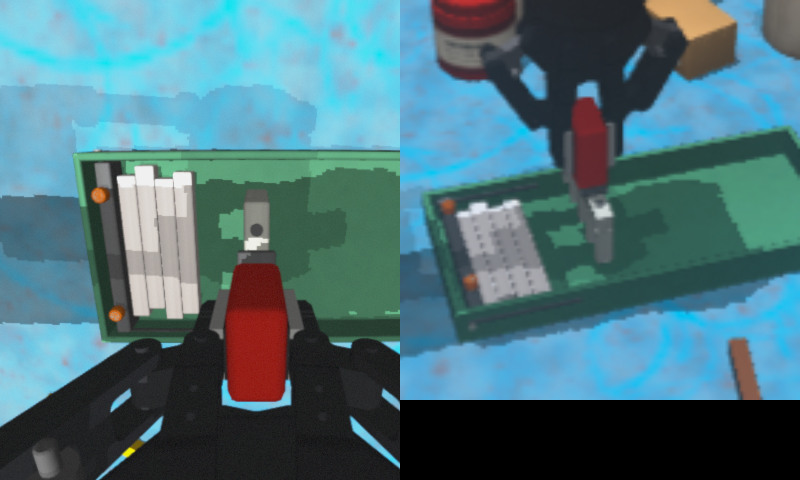

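The row is tight against the stop (crop x 118–197). I lift and return to the holder.

```bash

python3 -m inch '[0,0,-36,0,0,0,10, 0,0,-38,0,0,0,10, 0,0,-38,0,0,0,10, -32.8,-7.9,0,0,0,2.18,10, -33.1,-6.7,0,0,0,2.18,10, -33.3,-5.4,0,0,0,2.18,10, -33.5,-4.2,0,0,0,2.18,10, -33.7,-2.9,0,0,0,2.18,10]' 110 | head -3
python3 -m inch '[-33.7,-1.6,0,0,0,2.18,10, -33.8,-0.4,0,0,0,2.18,10, -33.8,0.9,0,0,0,2.18,10, -33.7,2.2,0,0,0,2.18,10, -33.6,3.5,0,0,0,2.18,10, 0,0,0,0,0,0,10, 0,0,0,0,0,0,10, 0,0,0,0,0,0,10]' 110 | head -3
python3 - <<'E'
from h import *
a,P=snap('side'); s=st()
plan([476.3,-274.2,100],-17.6,5)
# handle in side view: outline and axis direction vs. that of a vertical through it
hsv=cv2.cvtColor(a,cv2.COLOR_RGB2HSV)
red=cv2.inRange(hsv,(0,150,60),(8,255,255))|cv2.inRange(hsv,(172,150,60),(180,255,255)); red[:, :270]=0
k=max(cv2.findContours(red,cv2.RETR_EXTERNAL,cv2.CHAIN_APPROX_NONE)[0],key=cv2.contourArea);print(cv2.boundingRect(k))
print('box',cv2.boxPoints(cv2.minAreaRect(k)).round().tolist())
p=s['tool_pos']
y=np.radians(-17.6);M=np.array([[np.cos(y),-np.sin(y)],[np.sin(y),np.cos(y)]])
for zt in (42,92):
  print(zt,proj(P,[[*(np.array(p[:2])+M@[dx/1e3,dy/1e3]),p[2]+(zt-48)/1e3] for dx,dy in((-11,-20),(11,-20),(11,20),(-11,20))]).round().tolist())
E
```

```text
time: 19.9
tool_pos: [0.5015, -0.1087, 0.1965]
tcp_rot: [2.349, 2.086, 0.0]
time: 20.7
tool_pos: [0.4741, -0.2733, 0.1964]
tcp_rot: [-2.534, -1.855, -0.0]
{'time': 20.75, 'tool_pos': [0.4743, -0.2731, 0.1965], 'tcp_rot': [-2.534, -1.8555, -0.0002], 'wrist_force': [-0.8556, -0.1571, -1.4798], 'torque': [0.0008, 0.0529, 0.0266], 'width': 0.2469, 'grip_force': 108.8558, 'q': [-0.5683, 0.0486, 1.917, 0.0004, 1.1768, -0.2617]}
[-0.1, 0.5, 19.3] [-0.01, -0.01, 0.01]
[-0.1, 0.5, 19.3] [-0.01, -0.01, 0.01]
[-0.1, 0.5, 19.3] [-0.01, -0.01, 0.01]
[-0.1, 0.5, 19.3] [-0.01, -0.01, 0.01]
[-0.1, 0.5, 19.3] [-0.01, -0.01, 0.01]
(294, 286, 19, 47)
box [[291.0, 331.0], [296.0, 285.0], [313.0, 287.0], [308.0, 333.0]]
42 [[292.0, 335.0], [311.0, 337.0], [313.0, 310.0], [296.0, 309.0]]
92 [[291.0, 308.0], [311.0, 310.0], [314.0, 283.0], [295.0, 281.0]]
```

```bash

python3 -m inch '[0,1,20,0,0,0,10, 0,0,25,0,0,0,10, 0,0,25,0,0,0,10, 0,0,20,0,0,0,10, 0,0,15,0,0,0,10, 0,0,7,0,0,0,10, 0,0,0,0,0,0,10, 0,0,0,0,0,0,10]' 110
python3 - <<'E'
from h import *
for i in range(2):
    b,P=snap('side'); s=sensors.read_state(); print(np.round(s['tool_pos'],4),np.round(s['wrist_force'],2))
print(s['tcp_rot'])
E
```

```text
time: 21.55
tool_pos: [0.4761, -0.2747, 0.0856]
tcp_rot: [2.534, 1.854, 0.001]
wrist_force: [-0.5, -0.2, -1.7]
width: 0.245
grip_force: 108.9
[ 0.4763 -0.275   0.086 ] [ 0.74  0.17 -2.42]
[ 0.4763 -0.2751  0.0862] [-0.27 -0.13 -1.26]
[2.53371181e+00 1.85346289e+00 1.44928163e-03]
```

```bash

python3 -m inch '[0,0,4,0,0,0,10, 0,0,4,0,0,0,10, 0,0,4,0,0,0,10, 0,0,4,0,0,0,10, 0,0,4,0,0,0,10, 0,0,4,0,0,0,10, 0,0,4,0,0,0,10, 0,0,0,0,0,0,10]' 110
python3 -m inch '[0,0,1,0,0,0,10, 0,0,1,0,0,0,10, 0,0,0.5,0,0,0,10, 0,0,0.5,0,0,0,10, 0,0,0,0,0,0,10, 0,0,0,0,0,0,10, 0,0,0,0,0,0,10, 0,0,0,0,0,0,10]' 110
```

```text
time: 22.45
tool_pos: [0.4748, -0.2742, 0.0559]
tcp_rot: [-2.535, -1.854, 0.001]
wrist_force: [0.4, -0.5, -1.3]
width: 0.245
grip_force: 108.9
time: 23.25
tool_pos: [0.4754, -0.2746, 0.0539]
tcp_rot: [2.536, 1.855, 0.0]
wrist_force: [-0.2, -0.3, -1.6]
width: 0.244
grip_force: 109.0
```

```bash

python3 -m inch '[0,0,0.5,0,0,0,10, 0,0,0.5,0,0,0,10, 0,0,0.5,0,0,0,10, 0,0,0.5,0,0,0,10, 0,0,0,0,0,0,10, 0,0,0,0,0,0,10, 0,0,0,0,0,0,10, 0,0,0,0,0,0,10]' 110 | grep -E "pos|wrist"
python3 -m inch '[0,0,0.5,0,0,0,10, 0,0,0.5,0,0,0,10, 0,0,0,0,0,0,10, 0,0,0,0,0,0,10, 0,0,0,0,0,0,10, 0,0,0,0,0,0,10, 0,0,0,0,0,0,10, 0,0,0,0,0,0,10]' 110 | grep -E "pos|wrist"
```

```text
tool_pos: [0.4756, -0.2746, 0.0538]
wrist_force: [-4.4, 3.7, 12.2]
tool_pos: [0.4757, -0.2747, 0.0538]
wrist_force: [-6.2, 4.8, 18.3]
```

Contact at 53.8 mm, against 53.6 mm at the grasp, so the rake is on the trough's floor. I ease off and release slowly.

```bash

python3 -m inch '[0,0,-0.7,0,0,0,10, 0,0,-0.7,0,0,0,10, 0,0,-0.7,0,0,0,10, 0,0,0,0,0,0,10, 0,0,0,0,0,0,10, 0,0,0,0,0,0,23, 0,0,0,0,0,0,26, 0,0,0,0,0,0,30]' 20 
python3 -m inch '[0,0,0,0,0,0,40, 0,0,0,0,0,0,60, 0,0,0,0,0,0,85, 0,0,0,0,0,0,85, 0,0,0,0,0,0,85, 0,0,0,0,0,0,85, 0,0,-3,0,0,0,85, 0,0,-5,0,0,0,85]' | grep -E "pos|wrist|width"
```

```text
time: 25.65
tool_pos: [0.4753, -0.2746, 0.0526]
tcp_rot: [2.536, 1.855, -0.0]
wrist_force: [0.4, 0.9, 0.1]
width: 0.355
grip_force: 0.0
tool_pos: [0.475, -0.2743, 0.0608]
wrist_force: [-0.5, -0.2, 0.4]
width: 0.994
```

```bash

python3 -m inch '[0,0,-20,0,0,0,85, 0,0,-35,0,0,0,85, 0,0,-45,0,0,0,85, 0,0,-45,0,0,0,85, -40,0,0,0,0,0,85, -45,0,0,0,0,0,85, -45,0,0,0,0,0,85, -45,0,0,0,0,0,85]' | head -2
python3 - <<'E'
from h import *
a,P=snap('top');b,Q=snap('side')
hsv=cv2.cvtColor(a,cv2.COLOR_RGB2HSV)
red=cv2.inRange(hsv,(0,150,90),(8,255,255))|cv2.inRange(hsv,(172,150,90),(180,255,255))
red[:,:400]=0
k=max(cv2.findContours(red,cv2.RETR_EXTERNAL,cv2.CHAIN_APPROX_NONE)[0],key=cv2.contourArea)
print(cv2.minAreaRect((onz(P,k[:,0],.096)[:,:2]*1000).astype(np.float32)))
o=np.zeros((600,800,3),np.uint8)
o[:280,:360]=cv2.resize(a[235:305,415:505],(360,280),interpolation=2)
o[:600,460:800]=cv2.resize(a[155:305,255:340],(340,600),interpolation=2)
o[280:600,:450]=cv2.resize(b[200:456,120:480],(450,320),interpolation=2)
cv2.imwrite('pics/f.png',o[:,:,::-1])
E
```

```text
time: 27.25
tool_pos: [0.4219, -0.4428, 0.2069]
((474.7999572753906, -271.7611389160156), (37.53068542480469, 19.942899703979492), 72.78002166748047)
```

View pics/f.png

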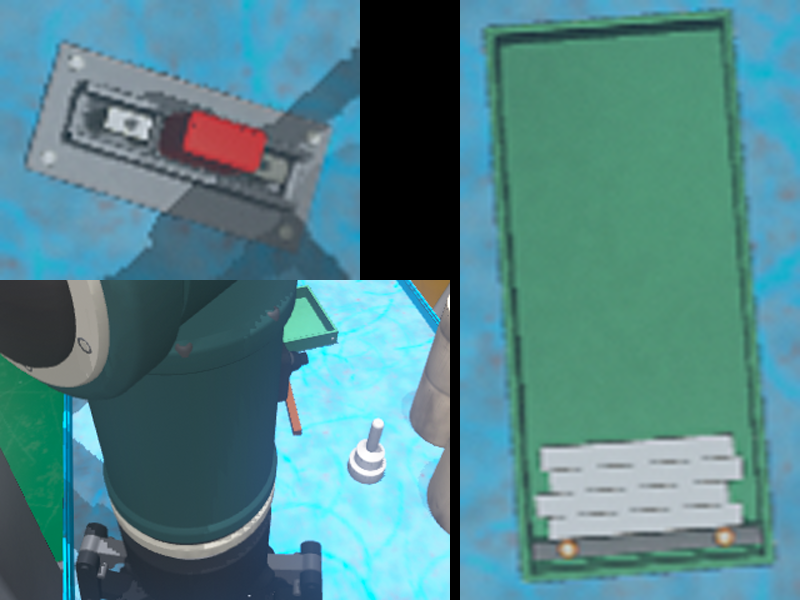

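The last picture shows the rake standing in its trough with its handle at (225,142), and the four bars tight together against the stop at (640,485). The gauge is still standing, and the arm is clear.

```bash
python3 -c "
from workcell import job
print(job.finish_job())"
```

```text
the job is handed in; nothing more can be done
None
```

I handed the job in at about 27 s: the four bars are combed flat and tight against the stop, pressed at about 12 N for over a second (highest reading 13.9 N), and the rake is back down in its holder and released.

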